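# Set a try square to the tick on a fingerboard blank

## Robot

A 6-joint arm with a two-finger parallel gripper is mounted at the origin on the work surface. World frame = base frame: x ahead of the robot, y to its left, z up, the work surface at z = 0. Lengths are in mm, angles in rad, forces in N, time in s.
With the tool pointing down it reaches from about 350 to 875 mm from the base axis. Payload 4.2 kg.
Tool frame: the origin (TCP) lies midway between the tips of the shut fingers; the grasp point (between the pads) lies 19 mm behind it; z points along the fingers, y is the line along which they close (so a half turn about z gives the same grasp; the last joint's range is limited). The gripper opens to 85 mm and grips with 20 to 120 N. Pads are 22 mm wide; open, the fingers measure 114 mm over their backs; the gripper's body (76 mm by 85 mm) begins 54 mm behind the grasp point. The pads swing forward as they close: fully open they stand 13 mm farther back than shut.
Start: joints at [0.259, 0.385, 0.008, 0, -1.194, -0.259], TCP at [624.979, 0.025, 231.312] pointing down, gripper open.
Joint ranges: [-3.14, 3.14], [-1.21, 2.06], [-1.07, 1.41], [-3.16, 2.05], [-2.99, -0.16], [-3.1, 3.1]. Speed limits (rad/s): [2.79, 2.79, 3.14, 3.14, 3.14, 3.14].

## Interface

Orientations are given as a unit quaternion [x, y, z, w].
In Python, from bench import * gives the robot as it stands.
- The arm moves only by the tool drive_tool, never from a script. Its argument "plan" is a list that holds one entry, the list of rows, each a list of 5 numbers: the closure, from -1 (fully open) to 1 (shut), then the shift along the world's x, y, z in mm, then the turn about the world's z in degrees. A call has 1 to 20 rows; each row shifts and turns the commanded pose from where the row before left it; what a row does not reach is not made up. A row lasts 1/12 s, in which the tool goes at most 41.7 mm and 7.16 degrees, less where a joint would pass 70% of its speed; a pose out of reach is approached as far as the arm can. A call is refused whole if a number of a shift passes 41.7 or a number of a turn 7.16, either way. A call with a gripper value outside its range is refused whole. The fingers move at their own pace and stop on an object; the grip force is fixed at half the most. Time passes only in rows, so rows that do not move let the fingers close. It gives the time, the measured TCP pose, the force, the opening and the grip force at its end, in the units of the state.
- read_state(): the state, without advancing time (a new reading comes with each control period).
- get_image(name): name is "scene" or "side" or "wrist"; returns (picture, depth): 420x560x3 uint8, red, green, blue; 420x560 float32, mm along the optical axis (not along the pixel's ray), 0 where there is no reading.
- camera_model(name): a dict with "fx", "fy", "cx", "cy" (pixels), "R" (3x3) and "t" (3): a world point X has camera coordinates R X + t; the wrist camera has in their place "mount" (4x4, takes a point from camera to tool coordinates, whose origin is the TCP and whose axes are the flange's). Camera axes: x right, y down, z forward; pixel columns grow to the right and rows downward; lengths in mm; the calibration is good to about 2 mm. A picture is of the moment at which its call begins: read the wrist's pose just before it. camera_model takes no time and is no camera call.
- job_done(): hands the job in; it is judged then, once.
The state is a dict: "clock": time; "joints": joint angles; "joint_vel": joint speeds; "joint_efforts": joint torques, N m; "position": TCP position; "ee_rot": TCP orientation; "contact_force": force on the tool from outside, world axes, zero at the start; "wrist_torque": the same for the moment, N m; "gripper_width": finger opening in mm; "grasp_force": force on a finger pad.
Only numpy, scipy, OpenCV 4.12 (cv2) and the standard library are available. Lean on these libraries where they do the work, as an engineer would, in place of code of your own. Each camera call takes 0.05 s, during which the arm holds its last target. There are 200 camera calls.

## Task

Get the fingerboard blank ready for scribing: first take the sanding block off it and put it in the tool tray. Then lay the try square flat on the work board with its stock pushed flush against the blank's planed edge, the one with the orange tape, and the outer edge of its blade, in line with the stock's end, right on the pencil tick. Leave everything else on the bench where it is.

Things in the scene. Friction and masses are not known exactly. Their poses are not given: they have to be found in the camera images.
- workboard: Fixed plywood work board, 200 (x) by 370 (y) by 12 mm thick. Origin: centre of its underside, on the bench. The blank lies centred on it, its long edges along y at x = -30 and +30 mm, with 70 mm of bare plywood outside each. Low brass bench dogs hold the blank's two ends; they rise at most 6 mm above it, clear of its long edges.
- blank: Dark rosewood fingerboard blank, 60 mm (x) by 270 mm (y) by 7 mm thick, held fixed on the work board. Origin: centre of its underside, which lies on the plywood (12 mm above the bench); its top is 19 mm above the bench.
- orange_tape: Strip of orange tape, 16 (x) by 110 mm (y), flat on the blank's top, its outer side exactly on the planed long edge (8 mm from the strip's centre line). A black pencil tick 2.5 mm wide crosses its middle at right angles to that edge. Origin: middle of the tick; axes parallel to the work board's. On either long edge (board x = -22 or +22 mm), within 35 mm of its middle.
- blue_tape: Same strip in blue, no tick, on the other long edge, which is still rough. Origin at its middle.
- square: Loose try square, about 370 g, balances flat on its stock. Origin: centre of the stock's underside. Brass stock 24 (x) by 90 (y) by 18 mm high; inner face (goes against the work) at x = +12. Steel blade at the +y end, from the inner face 100 mm along +x, 25 wide, 2.5 thick; its outer (working) edge at y = +45, in line with the stock's end; its underside 8 mm up, so it clears the blank by 1 mm.
- square_mark (a point): Point on the working (outer) edge of the square's blade, at its underside, 8 mm out from the stock's inner face: square frame x = +20, y = +45, z = +8 mm. With the stock flush to the taped edge and the blade on the tick, it lies over the orange tape's origin.
- sanding_block: Loose wooden sanding block with cork sole, 45 mm (x) by 75 mm (y) by 28 mm high, 90 g, lying on the blank. Origin: centre of its underside.
- tray: Fixed open dark wooden tool tray, outside 150 mm (x) by 200 mm (y) by 32 mm high, walls and floor 6 mm. Origin: centre of its underside, on the bench.
- block_plane: Bystander: iron block plane, 160 x 48 x 55 mm. Leave alone.
- straightedge: Bystander: steel straightedge 300 x 30 x 5 mm lying flat. Leave alone.
- chisel: Bystander: chisel with a light wooden handle, 240 mm long. Leave alone.
- spool_clamp: Bystander: wooden spool clamp standing on end, 52 mm across, 130 mm tall. Leave alone.
- marking_knife: Bystander: marking knife, 140 mm long. Leave alone.
Things that resemble listed ones, but are neither listed nor needed, are in the scene too. What is meant by the square is not purple, and is the larger of those in its own colour.

How it is judged:
By the outcome, as a careful person would: the job done as asked, in the order asked, and still so for the second after the job is handed in, with the robot touching nothing.
It also fails if it takes over 72 s, if anything falls off the work surface, if the arm or the gripper's body presses on something with over 40 N, if the wrist force passes 120 N, or if a joint passes its speed limit or range.

## Working session

There is one attempt and no reset: what is moved stays moved. The work goes in short steps, Python scripts to look and compute and a tool call to move; the robot and the scene stay as the last step left them, time stands still between calls to the robot, and variables do not carry over. Pictures are saved under pics/ and viewed, at most 10 in all, crops included, and the job is handed in when it is done.

Besides the shell and the picture viewer there is one more tool, called after "Request:" as name(argument=value, ...) on one line, values as JSON. drive_tool: Moves the arm, as the interface text tells. Its arguments: {"type":"object","properties":{"plan":{"type":"array"}},"required":["plan"]}

```bash
mkdir -p pics
cat > h.py <<'E'
from bench import *
import numpy as np, cv2
from scipy.spatial.transform import Rotation as Ro
def world(name,d,st=None):
    c=camera_model(name); v,u=np.mgrid[0:d.shape[0],0:d.shape[1]]
    P=np.stack([(u-c['cx'])/c['fx']*d,(v-c['cy'])/c['fy']*d,d],-1)
    if name=='wrist':
        M=np.array(c['mount']); P=P@M[:3,:3].T+M[:3,3]
        return P@Ro.from_quat(st['ee_rot']).as_matrix().T+np.array(st['position'])
    return (P-np.array(c['t']))@np.array(c['R'])
def snap(name,tag):
    st=read_state(); im,d=get_image(name); W=world(name,d,st)
    np.savez(f'{tag}.npz',im=im,d=d,W=W); cv2.imwrite(f'pics/{tag}.png',im[:,:,::-1]); return im,d,W
E
python3 - <<'E'
from h import *
for n in('scene','side'):
    im,d,W=snap(n,n+'0'); c=camera_model(n); print(n,c['fx'],(-np.array(c['R']).T@c['t']).round(),np.array(c['R']).round(2).tolist())
print(np.array(camera_model('wrist')['mount']).round(2).tolist(),camera_model('wrist')['fx']); print(read_state())
E
```

```text
scene 413.06018759239697 [1098. -434. 1150.] [[0.62, 0.79, -0.01], [0.65, -0.52, -0.56], [-0.45, 0.34, -0.83]]
side 445.3479908916049 [ -17. -890. 1033.] [[0.87, -0.49, 0.01], [-0.33, -0.6, -0.73], [0.37, 0.63, -0.69]]
[[0.0, -0.94, -0.33, 83.98], [1.0, 0.0, 0.0, 0.22], [-0.0, -0.33, 0.94, -142.64], [0.0, 0.0, 0.0, 1.0]] 292.20240996311264
{'clock': 0.1, 'joints': array([ 2.58576910e-01,  3.85502179e-01,  6.78454744e-03, -4.14295449e-04,
       -1.19397919e+00, -2.58586992e-01]), 'joint_vel': array([-0.00090347, -0.00069515,  0.00345676,  0.00218543, -0.00109839,
       -0.00015344]), 'joint_efforts': array([-2.41840362e-04, -3.93318665e+01,  1.88929778e+01,  4.19793829e+00,
       -2.58899068e-03, -3.31562532e-06]), 'position': array([6.24498058e+02, 2.06044337e-03, 2.30329068e+02]), 'ee_rot': array([-7.07048855e-01,  7.07164038e-01,  6.44204512e-04, -7.24598570e-04]), 'contact_force': array([ 0.73135607,  0.70292493, -0.18720445]), 'wrist_torque': array([-0.03266696, -0.02172879,  0.01033347]), 'grasp_force': 0.0, 'gripper_width': 85.36073347425425}
```

View pics/scene0.png

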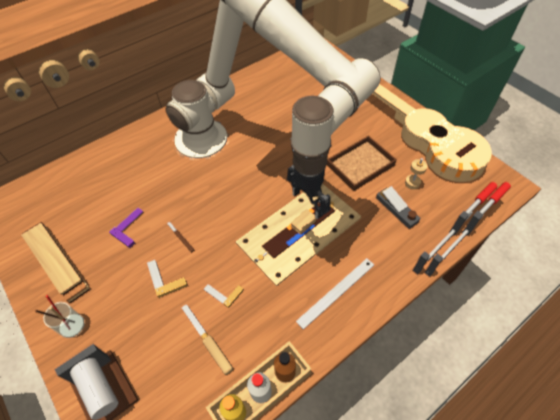

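View pics/side0.png

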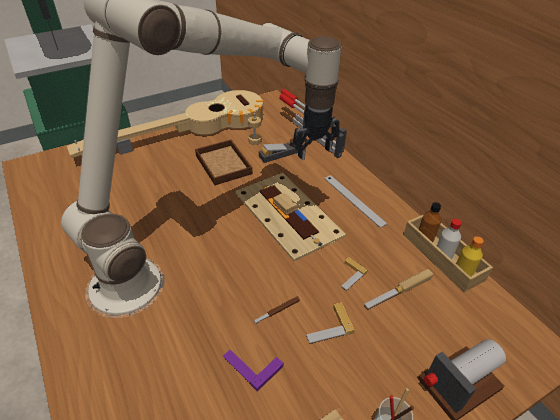

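The scene view shows the work board at (298,232), with the blank, sanding block, and orange and blue tape on it. The tray is at (362,162).

There are three candidates for the square:
- **Purple:** scene (127,228).
- **Larger brass/steel:** scene (165,280), side (330,325).
- **Smaller brass/steel:** scene (225,295), side (354,272).

The larger brass one fits, because it is not purple and is the bigger of its colour. I'll confirm that with an enlarged crop.

```bash
cat >> h.py <<'E'
def ortho(name,im,x0,y0,w,h,s,z,st=None):
    # top view at height z: col = (y0-y)*s, row=(x0-x)*s  (x up, y left)
    c=camera_model(name); r,q=np.mgrid[0:int(h*s),0:int(w*s)]
    X=np.stack([x0-r/s,y0-q/s,np.full(r.shape,float(z))],-1)
    if name=='wrist':
        M=np.array(c['mount']); T=(X-np.array(st['position']))@Ro.from_quat(st['ee_rot']).as_matrix()
        P=(T-M[:3,3])@M[:3,:3]
    else: P=X@np.array(c['R']).T+np.array(c['t'])
    u=P[...,0]/P[...,2]*c['fx']+c['cx']; v=P[...,1]/P[...,2]*c['fy']+c['cy']
    return cv2.remap(im,u.astype(np.float32),v.astype(np.float32),cv2.INTER_CUBIC)
E
python3 - <<'E'
from h import *
out=[]
for n,uv in(('scene',[(165,280),(225,295),(127,228),(362,162),(298,232)]),('side',[(330,325),(354,272),(255,380),(222,162),(290,215)])):
    W=np.load(n+'0.npz')['W']; print(n,[W[v,u].round().tolist() for u,v in uv])
im=np.load('side0.npz')['im']; 
c=cv2.resize(im[180:400,200:460],None,fx=3,fy=2.7,interpolation=cv2.INTER_CUBIC); cv2.imwrite('pics/c1.png',c[:,:,::-1])
E
```

```text
scene [[442.0, -399.0, 1.0], [594.0, -282.0, -4.0], [195.0, -406.0, -3.0], [477.0, 394.0, 7.0], [572.0, 17.0, 24.0]]
side [[439.0, -396.0, 4.0], [606.0, -279.0, -0.0], [193.0, -440.0, 15.0], [480.0, 389.0, 8.0], [551.0, 2.0, 23.0]]
```

View pics/c1.png

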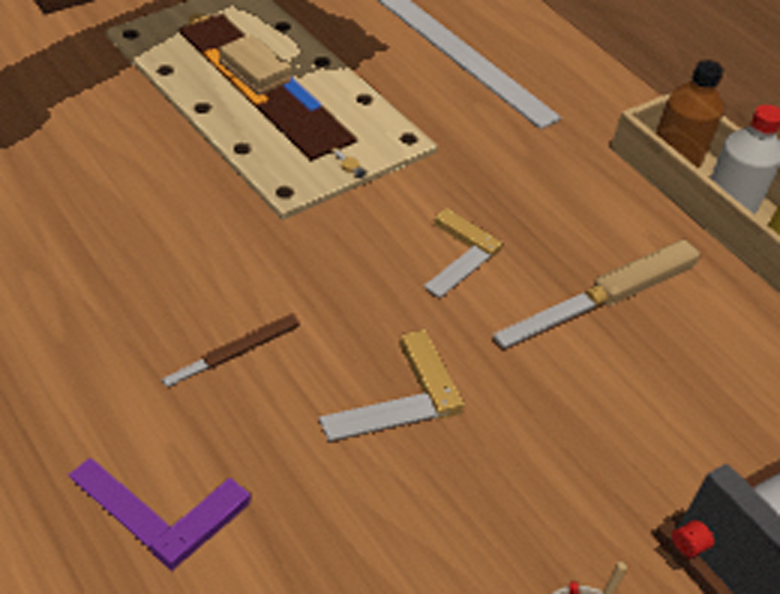

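Crop confirms it: the larger brass square has its stock at about (432,370) and its blade pointing left to (325,425). The smaller one is at (465,250) and the purple one at (160,515). Next I'll take a wrist view of the board.

Run:
```python
from h import *
im,d,W=snap('wrist','w0')
hsv=cv2.cvtColor(im,cv2.COLOR_RGB2HSV)
def rect(m,lab):
    m=cv2.morphologyEx(m.astype(np.uint8),cv2.MORPH_OPEN,np.ones((3,3)))
    n,L,S,C=cv2.connectedComponentsWithStats(m)
    for i in range(1,n):
        if S[i,4]>60:
            p=W[L==i]; r=cv2.minAreaRect(p[:,:2].astype(np.float32)); print(lab,C[i].round(),S[i,4],'z',np.median(p[:,2]).round(1),np.round(r[0],1),np.round(r[1],1),round(r[2],1))
H,S,V=hsv[...,0],hsv[...,1],hsv[...,2]
ok=d>0
rect(ok&(abs(W[...,2]-47)<6),'block'); rect(ok&(H>100)&(H<130)&(S>120),'blue'); rect(ok&(H>8)&(H<20)&(S>210)&(V>180),'orange')
rect(ok&(abs(W[...,2]-12)<3.5),'board')
```

```text
block [334. 222.] 2145 z 47.1 [555.5  51.1] [45.2 74.9] 7.0
blue [311. 183.] 802 z 19.6 [580.4  19.1] [ 15.3 109.9] 2.0
board [326. 162.] 31620 z 12.3 [557.1  33.7] [200.6 370.6] 3.1
board [338. 351.] 90 z 12.2 [527.7 282.6] [ 3.1 45.6] 87.2
board [127. 392.] 66 z 12.2 [874.6 367.7] [ 3.5 47.6] 6.7
```

View pics/w0.png

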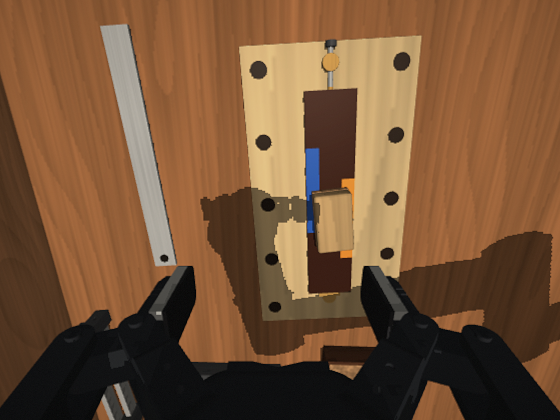

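The wrist view shows the blank at (330,190), with the block at (334,222) on top. Blue tape is on the +x edge at (312,180) and orange on the −x edge at (347,220), partly hidden by the block. The measured heights (47.1, 19.6 and 12.3) match the given sizes. Next I'll measure the tray, the nearby obstacles and the square from both fixed views.

Run:
```python
from h import *
for n in('scene','side'):
    z=np.load(n+'0.npz'); W=z['W']; d=z['d']
    def rect(lab,c,R,z0,z1,mn=15):
        m=((d>0)&(np.hypot(W[...,0]-c[0],W[...,1]-c[1])<R)&(W[...,2]>z0)&(W[...,2]<z1)).astype(np.uint8)
        k,L,S,C=cv2.connectedComponentsWithStats(m,connectivity=8)
        for i in range(1,k):
            if S[i,4]>mn:
                p=W[L==i]; r=cv2.minAreaRect(p[:,:2].astype(np.float32)); print(n,lab,C[i].round(),S[i,4],'z',np.median(p[:,2]).round(1),p[:,2].max().round(),np.round(r[0],1),np.round(r[1],1),round(r[2],1))
    rect('tray rim',(478,392),140,27,37); rect('tall',(478,392),300,60,140)
    rect('square',(470,-390),110,6,26,30); rect('sqall',(440,-397),110,5,26,30)
```

```text
scene tray rim [362. 161.] 353 z 31.3 37.0 [480.5 382.1] [204.9 154.4] 87.8
scene tall [424. 131.] 1704 z 74.8 83.0 [521.4 633.6] [108.8 420.2] 80.2
scene tall [418. 167.] 211 z 101.6 136.0 [656.9 460.4] [51.2 49.5] 33.7
scene square [163. 281.] 498 z 13.5 23.0 [ 431.  -386.5] [ 89.6 126.8] 76.4
scene square [185. 309.] 45 z 12.9 16.0 [ 567.5 -397.9] [15.2 24.7] 89.6
scene sqall [163. 281.] 508 z 13.2 23.0 [ 431.  -386.4] [ 89.9 126.8] 76.4
side tray rim [223. 160.] 305 z 31.8 37.0 [481.9 381.7] [210.9 153.2] 88.0
side tall [212. 116.] 1319 z 75.7 133.0 [528.  605.7] [181.5 415.3] 59.2
side square [334. 326.] 655 z 13.3 24.0 [ 432.3 -382.6] [102.4 125.7] 77.5
side square [369. 304.] 52 z 14.0 17.0 [ 566.8 -398. ] [18.5 24.6] 88.8
side sqall [334. 326.] 666 z 13.3 24.0 [ 436.2 -383. ] [102.7 132.6] 76.9
```

Request:
drive_tool(plan=[[[-1, -11.5, 8.5, -15, 1.17], [-1, -11.5, 8.5, -15, 1.17], [-1, -11.5, 8.5, -15, 1.17], [-1, -11.5, 8.5, -15, 1.17], [-1, -11.5, 8.5, -15, 1.17], [-1, -11.5, 8.5, -15, 1.17], [-1, 0, 0, -18, 0], [-1, 0, 0, -18, 0], [-1, 0, 0, -18, 0], [-1, 0, 0, -18, 0], [-1, 0, 0, -18, 0], [-1, 0, 0, -6, 0], [-1, 0, 0, -6, 0], [-1, 0, 0, -6, 0], [-1, 0, 0, -6, 0], [-1, 0, 0, -4, 0], [-1, 0, 0, -4, 0], [-1, 0, 0, 0, 0], [-1, 0, 0, 0, 0]]])

```text
clock: 1.73
position: [556.1, 51.0, 19.4]
ee_rot: [0.749, -0.662, 0.0, -0.0]
contact_force: [-0.0, 0.3, 0.3]
gripper_width: 85.3
grasp_force: 0.0
```

Request:
drive_tool(plan=[[[1, 0, 0, 0, 0], [1, 0, 0, 0, 0], [1, 0, 0, 0, 0], [1, 0, 0, 0, 0], [1, 0, 0, 0, 0], [1, 0, 0, 0, 0], [1, 0, 0, 0, 0], [1, 0, 0, 0, 0], [1, 0, 0, 0, 0], [1, 0, 0, 0, 0]]])

```text
clock: 2.57
position: [556.5, 51.2, 19.8]
ee_rot: [0.749, -0.662, 0.0, -0.0]
contact_force: [-0.2, 1.2, 4.9]
gripper_width: 44.3
grasp_force: 63.3
```

Request:
drive_tool(plan=[[[1, 0, 0, 8, 0], [1, 0, 0, 18, 0], [1, 0, 0, 22, 0], [1, 0, 0, 22, 0], [1, -2, 10, 15, 0], [1, -5, 22, 5, -0.6], [1, -5, 25, 0, -0.7], [1, -5, 25, 0, -0.7], [1, -6, 25, 0, -0.7], [1, -6, 25, 0, -0.7], [1, -6, 25, 0, -0.7], [1, -6, 25, 0, -0.7], [1, -6, 25, 0, -0.7], [1, -6, 25, 0, -0.7], [1, -6, 25, 0, -0.7], [1, -6, 25, 0, -0.7], [1, -5, 25, 0, -0.7], [1, -4, 16, 0, -0.7], [1, -1, 8, 0, 0], [1, 0, 0, 0, 0]]])

```text
clock: 4.23
position: [480.4, 383.1, 108.7]
ee_rot: [-0.696, 0.719, 0.0, -0.0]
contact_force: [-0.3, -0.4, -0.7]
gripper_width: 43.7
grasp_force: 62.8
```

Request:
drive_tool(plan=[[[1, 0, 0, -10, 0], [1, 0, 0, -20, 0], [1, 0, 0, -20, 0], [1, 0, 0, -20, 0], [1, 0, 0, -10, 0], [1, 0, 0, -6, 0], [1, 0, 0, -5, 0], [1, 0, 0, 0, 0]]])

```text
clock: 4.9
position: [481.1, 381.4, 17.7]
ee_rot: [-0.695, 0.719, -0.0, -0.001]
contact_force: [-0.1, -0.2, -1.1]
gripper_width: 44.2
grasp_force: 62.8
```

Request:
drive_tool(plan=[[[1, 0, 0, -5, 0], [1, 0, 0, -4, 0], [1, 0, 0, -1.5, 0], [1, 0, 0, 0, 0], [1, 0, 0, 0, 0]]])

```text
clock: 5.32
position: [481.0, 382.2, 8.0]
ee_rot: [-0.695, 0.719, 0.0, 0.0]
contact_force: [-0.5, 0.3, -0.4]
gripper_width: 44.3
grasp_force: 62.8
```

Request:
drive_tool(plan=[[[-0.5, 0, 0, 0, 0], [-0.5, 0, 0, 0, 0], [-0.5, 0, 0, 0, 0], [-0.5, 0, 0, 0, 0], [-0.5, 0, 0, 0, 0], [-0.5, 0, 0, 8, 0], [-0.5, 0, 0, 16, 0], [-0.5, 0, 0, 25, 0], [-1, 0, 0, 30, 0], [-1, 0, 0, 30, 0], [-1, 0, -10, 30, 0], [-1, 0, -25, 30, 0], [-1, 2, -35, 20, 0], [-1, 4, -35, 10, 0], [-1, 4, -35, 0, 0], [-1, 4, -35, 0, 0], [-1, 4, -35, 0, 0], [-1, 4, -35, 0, 0], [-1, 4, -35, 0, 0], [-1, 4, -35, 0, 0]]])

```text
clock: 6.98
position: [510.8, 65.3, 207.7]
ee_rot: [-0.695, 0.719, -0.0, 0.001]
contact_force: [0.9, -0.5, -0.2]
gripper_width: 85.4
grasp_force: 0.0
```

Request:
drive_tool(plan=[[[-1, 15, -20, 0, 0.3], [-1, 10, -10, 0, 0.3], [-1, 0, 0, 0, 0], [-1, 0, 0, 0, 0], [-1, 0, 0, 0, 0]]])

```text
clock: 7.4
position: [535.5, 37.3, 207.0]
ee_rot: [-0.699, 0.716, 0.0, 0.0]
contact_force: [-0.1, 1.1, -0.6]
gripper_width: 85.4
grasp_force: 0.0
```

```bash
cat > meas.py <<'E'
from h import *
def rect(W,m,lab,mn=60):
    m=cv2.morphologyEx(m.astype(np.uint8),cv2.MORPH_OPEN,np.ones((2,2)))
    n,L,S,C=cv2.connectedComponentsWithStats(m)
    for i in range(1,n):
        if S[i,4]>mn:
            p=W[L==i]; r=cv2.minAreaRect(p[:,:2].astype(np.float32)); print(lab,C[i].round(),S[i,4],'z',np.median(p[:,2]).round(1),'mean',p[:,:2].mean(0).round(1),np.round(r[0],1),np.round(r[1],1),round(r[2],1))
def board(tag):
    st=read_state(); print(np.round(st['position'],1))
    im,d,W=snap('wrist',tag); h=cv2.cvtColor(im,cv2.COLOR_RGB2HSV); H,S,V=h[...,0],h[...,1],h[...,2]; ok=d>0
    rect(W,ok&(H>100)&(H<130)&(S>120),'blue'); rect(W,ok&(H>8)&(H<20)&(S>200)&(V>170)&(abs(W[...,2]-19)<4),'orange',30)
    rect(W,ok&(abs(W[...,2]-12)<3.0),'board',3000); rect(W,ok&(abs(W[...,2]-19)<2.5),'blank',2000)
    return im,d,W,st
E
python3 - <<'E'
from meas import *
im,d,W,st=board('w1')
o=ortho('wrist',im,620,110,190,130,4,19,st); cv2.imwrite('pics/o1.png',o[:,:,::-1])
print((d==0).mean())
E
```

```text
[535.5  37.3 207. ]
blue [239. 165.] 1282 z 19.5 mean [578.4  17.3] [575.1   9.2] [130.5  49.4] 73.9
board [256. 142.] 40649 z 12.2 mean [558.1   2.6] [555.3  39.7] [205.1 381.1] 2.6
blank [257. 156.] 12719 z 19.2 mean [557.4  12.8] [557.2  19.1] [ 60.7 326.9] 3.1
0.00375
```

View pics/o1.png

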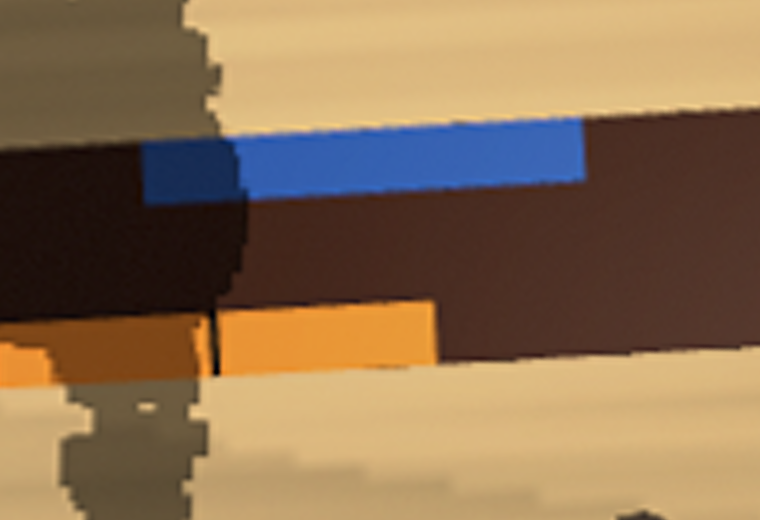

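The tick is at ortho pixel (215,341), which puts it at world (534.8, 56.1) on the orange strip along the −x edge. In the board frame that is about (−21, 24), which fits. Now to the square.

Request:
drive_tool(plan=[[[-1, -4, -15, 0, 0], [-1, -8, -30, 0, 0], [-1, -8, -33, 0, 0], [-1, -8, -33, 0, 0], [-1, -8, -33, 0, 0], [-1, -8, -33, 0, 0], [-1, -8, -33, 0, 0], [-1, -8, -33, 0, 0], [-1, -8, -33, 0, 0], [-1, -8, -33, 0, 0], [-1, -8, -33, 0, 0], [-1, -8, -33, 0, 0], [-1, -5, -30, 0, 0], [-1, 0, -20, 0, 0], [-1, 0, -10, 0, 0], [-1, 0, 0, 0, 0], [-1, 0, 0, 0, 0], [-1, 0, 0, 0, 0]]])

```text
clock: 8.95
position: [439.1, -396.7, 206.8]
ee_rot: [-0.699, 0.715, 0.0, 0.0]
contact_force: [0.7, -1.3, -0.5]
gripper_width: 85.2
grasp_force: 0.0
```

```bash
cat >> meas.py <<'E'
def square(tag):
    st=read_state(); print(np.round(st['position'],1))
    im,d,W=snap('wrist',tag); z=W[...,2]
    rect(W,(d>0)&(abs(z-18)<3),'stock',150); rect(W,(d>0)&(abs(z-10.5)<2.5),'blade',200)
E
python3 - <<'E'
from meas import *
square('w2')
E
```

```text
[ 439.1 -396.7  206.8]
stock [469. 144.] 1822 z 18.3 mean [ 224.1 -434.7] [ 302.  -440.3] [ 56.4 276. ] 84.9
stock [245. 181.] 1546 z 18.1 mean [ 476.6 -398. ] [ 471.6 -414.6] [146.4  28.7] 73.4
stock [200. 367.] 181 z 18.9 mean [ 552.5 -142.5] [ 518.9 -253.8] [327.6  35.1] 74.2
blade [497. 185.] 1727 z 10.9 mean [ 176.9 -384.7] [ 272.2 -438.6] [ 87.4 328.7] 60.8
blade [302. 166.] 1827 z 10.6 mean [ 409.9 -413.3] [ 402.7 -434.1] [ 74.4 103.3] 76.4
blade [341. 263.] 710 z 10.2 mean [ 357.8 -283.6] [ 406.4 -353.3] [ 91.8 245.4] 34.0
blade [223. 354.] 1234 z 12.2 mean [ 522.9 -143.7] [ 468.9 -277.6] [396.6 108.7] 65.7
blade [546. 374.] 258 z 11.4 mean [ 34.3 -83.5] [ 33.4 -82.7] [41.2 18. ] 22.4
```

View pics/w2.png

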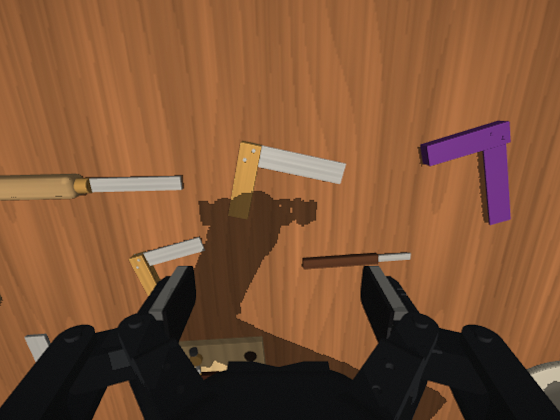

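The wrist view shows the larger square with its stock at (245,181) and blade end at (343,172). The small square is at (165,260) and the purple one at (480,165). I'll refine the fit and check the joint angles.

```bash
cat >> meas.py <<'E'
def sqfit(W,d,c,R=75,zs=18.2,zb=10.5,base=0):
    near=(d>0)&(np.hypot(W[...,0]-c[0],W[...,1]-c[1])<R); z=W[...,2]-base
    out=[]
    for lab,z0,t in(('stock',zs,2),('blade',zb,1.5)):
        m=cv2.morphologyEx((near&(abs(z-z0)<t)).astype(np.uint8),cv2.MORPH_OPEN,np.ones((5,5)))
        n,L,S,C=cv2.connectedComponentsWithStats(m); i=1+np.argmax(S[1:,4]); p=W[L==i]
        r=cv2.minAreaRect(p[:,:2].astype(np.float32)); print(lab,C[i].round(),S[i,4],np.median(p[:,2]).round(1),np.round(r[0],1),np.round(r[1],1),round(r[2],2)); out.append(r)
    return out
E
python3 - <<'E'
from meas import *
z=np.load('w2.npz'); sqfit(z['W'],z['d'],(476.6,-398)); sqfit(z['W'],z['d'],(430,-405),90)
print(read_state()['joints'].round(3))
E
```

```text
stock [244. 179.] 1474 18.1 [ 478.4 -396.7] [90.2 24. ] 76.76
blade [281. 160.] 738 10.6 [ 431.9 -419.2] [25.  54.1] 76.61
stock [244. 179.] 1474 18.1 [ 478.4 -396.7] [90.2 24. ] 76.76
blade [301. 165.] 1415 10.6 [ 410.1 -414. ] [25.1 99. ] 76.67
[-0.461  0.347 -0.113 -0.    -1.111  0.439]
```

Fit is very good. Stock centre is (478.4, −396.7), the size is 90.2×24.0 and the top is at 18.1. The square's yaw is 166.7°, so it needs a turn of about +196.4°. I'll approach and measure again from the second place.

Request:
drive_tool(plan=[[[-0.3, 5, 0, -15, -2], [-0.3, 10, 0, -30, -3], [-0.3, 10, -1, -30, -3], [-0.3, 9, -1, -20, -3], [-0.3, 5, 0, -10, -1], [-0.3, 0, 0, 0, 0], [-0.3, 0, 0, 0, 0], [-0.3, 0, 0, 0, 0]]])

```text
clock: 9.67
position: [478.8, -400.1, 103.7]
ee_rot: [-0.621, 0.784, -0.001, 0.0]
contact_force: [0.2, 0.1, -0.2]
gripper_width: 55.3
grasp_force: 0.0
```

Run:
```python
from meas import *
st=read_state(); im,d,W=snap('wrist','w3'); sqfit(W,d,(430,-405),90)
a=Ro.from_quat(st['ee_rot']).as_matrix(); print(st['position'].round(1),np.degrees(np.arctan2(a[1,1],a[0,1])).round(2),st['gripper_width'])
```

```text
stock [278. 212.] 2894 18.1 [ 478.6 -396.6] [90.3 24. ] 76.67
blade [355. 176.] 3003 10.7 [ 408.7 -414. ] [25.  96.1] 76.86
[ 478.8 -400.1  103.7] 166.72 55.29183057378637
```

Request:
drive_tool(plan=[[[-0.3, 0, 1, -15, 0], [-0.3, 0, 0, -25, 0], [-0.3, 0, 0, -25, 0], [-0.3, 0, 0, -15, 0], [-0.3, 0, 0, -8, 0], [-0.3, 0, 0, -4, 0], [-0.3, 0, 0, -2, 0], [-0.3, 0, 0, 0, 0], [-0.3, 0, 0, 0, 0], [-0.3, 0, 0, 0, 0]]])

```text
clock: 10.55
position: [478.7, -399.4, 9.1]
ee_rot: [-0.62, 0.785, -0.001, 0.0]
contact_force: [-0.5, 0.2, -0.4]
gripper_width: 55.4
grasp_force: 0.0
```

Run:
```python
from h import *
for i in range(4): get_image('wrist'); s=read_state(); print(s['position'].round(2),s['contact_force'].round(1))
```

```text
[ 478.6  -399.28    8.91] [0.9 0.7 0.2]
[ 478.45 -399.21    8.72] [0.8 0.4 0.3]
[ 478.34 -399.13    8.5 ] [-0.9 -0.6  0.3]
[ 478.22 -399.09    8.33] [-0.4  0.7 -0.4]
```

Request:
drive_tool(plan=[[[-0.3, 0, 0, 1, 0], [1, 0, 0, 0, 0], [1, 0, 0, 0, 0], [1, 0, 0, 0, 0], [1, 0, 0, 0, 0], [1, 0, 0, 0, 0], [1, 0, 0, 0, 0], [1, 0, 0, 0, 0], [1, 0, 0, 0, 0]]])

```text
clock: 11.5
position: [478.2, -399.1, 9.2]
ee_rot: [-0.62, 0.785, -0.0, 0.0]
contact_force: [0.3, 1.3, 4.3]
gripper_width: 22.3
grasp_force: 60.1
```

Request:
drive_tool(plan=[[[1, 0, 0, 3, 0], [1, 0, 0, 6, 0], [1, 0, 0, 10, 0], [1, 0, 0, 15, 0], [1, 0, 0, 15, 0], [1, 0, 0, 15, 0], [1, 0, 0, 15, 0], [1, 0, 0, 11, 0], [1, 0, 0, 0, 0], [1, 0, 0, 0, 0]]])

```text
clock: 12.33
position: [478.0, -398.9, 99.2]
ee_rot: [-0.62, 0.785, -0.0, 0.0]
contact_force: [-0.9, 0.0, -4.0]
gripper_width: 22.1
grasp_force: 59.3
```

Run:
```python
from meas import *
st=read_state(); im,d,W=snap('wrist','w4'); print(st['position'],st['gripper_width'])
z=W[...,2]; m=(d>0)&(z>70)&(z<125)&(np.hypot(W[...,0]-430,W[...,1]+405)<110)
rect(W,m&(im.min(2)>0),'sq',200)
```

```text
[ 478.00995392 -398.88873934   99.23473599] 22.05399344011086
sq [342. 239.] 17260 z 101.4 mean [ 440.8 -408. ] [ 430.2 -324.5] [229.  219.2] 56.3
```

View pics/w4.png

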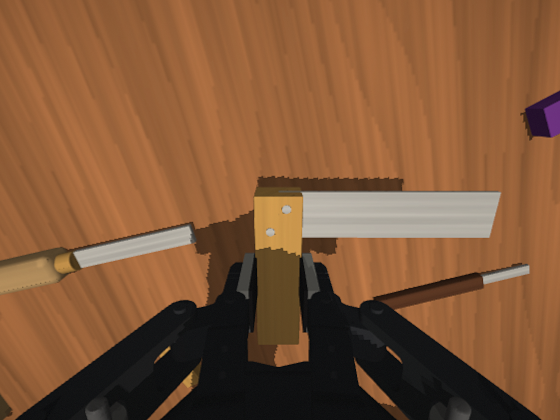

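The square is held cleanly by the stock, with its blade from (300,190) to (495,235). Now I'll carry it over and turn it.

Request:
drive_tool(plan=[[[1, 1, 4, 8, 2], [1, 1, 8, 12, 4], [1, 1, 13, 12, 6], [1, 1, 16, 8, 7], [1, 1, 16, 0, 7], [1, 1, 16, 0, 7], [1, 1, 16, 0, 7], [1, 1, 16, 0, 7], [1, 1, 16, 0, 7], [1, 1, 16, 0, 7], [1, 1, 16, 0, 7], [1, 1, 16, 0, 7], [1, 1, 16, 0, 7], [1, 1, 16, 0, 7], [1, 1, 16, 0, 7], [1, 1, 16, 0, 7], [1, 1, 16, 0, 7], [1, 1, 16, 0, 7], [1, 1, 16, 0, 7], [1, 1, 16, 0, 7]]])

```text
clock: 14.05
position: [496.9, -101.2, 137.5]
ee_rot: [0.97, 0.241, -0.001, -0.0]
contact_force: [-0.2, 0.3, -3.0]
gripper_width: 22.1
grasp_force: 59.3
```

Request:
drive_tool(plan=[[[1, 1, 16, 0, 7], [1, 1, 16, 0, 7], [1, 1, 16, 0, 7], [1, 1, 16, 0, 7], [1, 1, 16, 0, 7], [1, 1, 16, 0, 7], [1, 1, 10, 0, 7], [1, 1, 4, 0, 7], [1, 1, 0, 0, 5.4], [1, 1, 0, 0, 4], [1, 1, 0, 0, 0], [1, 0, 0, 0, 0], [1, 0, 0, 0, 0], [1, 0, 0, 0, 0]]])

```text
clock: 15.22
position: [508.7, 7.8, 138.4]
ee_rot: [0.689, 0.725, -0.0, -0.0]
contact_force: [0.4, 0.2, -4.0]
gripper_width: 22.3
grasp_force: 59.3
```

Run:
```python
from h import *
st=read_state(); im,d,W=snap('wrist','w5')
a=Ro.from_quat(st['ee_rot']).as_matrix(); print(st['position'].round(2),np.degrees(np.arctan2(a[1,1],a[0,1])).round(2),a[:,2].round(4),st['gripper_width'])
print(st['joints'].round(3))
P=W[200:230,310:485].reshape(-1,3); A=np.c_[P[:,:2]-P[:,:2].mean(0),np.ones(len(P))]; s=np.linalg.lstsq(A,P[:,2],rcond=None)[0]; print('tilt',np.degrees(s[:2]).round(2),s[2]); 
S=W[200:240,262:296].reshape(-1,3); print('stock z',np.median(S,0))
```

```text
[508.66   7.83 138.41] 2.94 [-9.e-04 -2.e-04 -1.e+00] 22.30887189473614
[ 0.335  0.281 -0.405 -0.    -0.886  2.858]
tilt [-4.14 46.36] 140.1734751003125
stock z [507.0309194   40.54487831 147.30678529]
```

Run:
```python
from h import *
z=np.load('w5.npz'); W=z['W']; d=z['d']; im=z['im']
P=W[195:235,305:500]; P=P[(P[...,2]>132)&(P[...,2]<146)]
for _ in range(3):
    A=np.c_[P[:,:2]-P[:,:2].mean(0),np.ones(len(P))]; s=np.linalg.lstsq(A,P[:,2],rcond=None)[0]; P=P[abs(P[:,2]-A@s)<1.5]
print('tilt',np.degrees(s[:2]).round(2),s[2],len(P))
hs=cv2.cvtColor(im,cv2.COLOR_RGB2HSV); m=(hs[...,0]>8)&(hs[...,0]<20)&(hs[...,1]>190)&(abs(W[...,2]-19)<4); print('orange px',m.sum(),np.argwhere(m).mean(0) if m.any() else '')
```

```text
tilt [-0.1  -0.02] 139.66319976576585 7469
orange px 1944 [136.69855967 310.83847737]
```

View pics/w5.png

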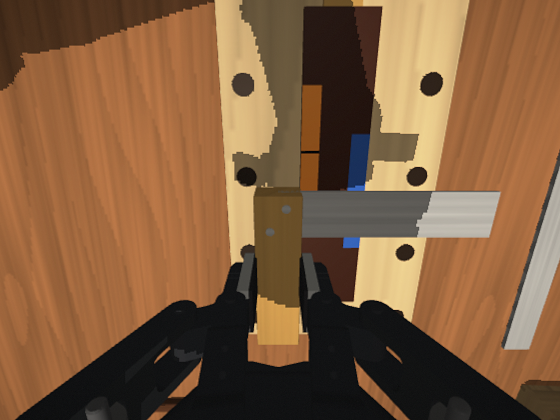

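Square is level. The tick shows at (310,152), ahead of the blade's working edge at row ~190. I'll measure both in this one view.

```bash
cat >> meas.py <<'E'
def proj(z,tag_st,u,v):
    # pixel -> world on plane z (wrist)
    c=camera_model('wrist'); M=np.array(c['mount']); R=Ro.from_quat(tag_st['ee_rot']).as_matrix()
    r=np.stack([(u-c['cx'])/c['fx'],(v-c['cy'])/c['fy'],np.ones_like(u)],-1)@M[:3,:3].T@R.T
    o=R@M[:3,3]+tag_st['position']; return o+r*((z-o[2])/r[...,2])[...,None]
E
python3 - <<'E'
from meas import *
z=np.load('w5.npz'); W=z['W']; im=z['im'].astype(int); d=z['d']; st=read_state()
# orange strip columns 302-320: dark row
col=im[120:185,305:317].sum(2); print('tick rows', [(int(r+120),int(col[r].mean())) for r in range(28,36)])
w=np.clip(np.median(col)-col[26:38],0,None)
v=(w*(np.arange(146,158)[:,None])).sum(0)/w.sum(0); u=np.arange(305,317)
t=proj(19.,st,u.astype(float),v); print('tick', t.mean(0).round(2))
# taped edge: left border col of blank rows 20..180 
es=[]
for r in list(range(15,180,3)):
    g=im[r,285:320].sum(1); 
    zz=W[r,285:312,2]; i=np.argmax(zz>15.5); es.append((285+i-.5,r))
es=np.array(es); p=proj(19.,st,es[:,0],es[:,1]+0.)
f=np.polyfit(p[:,1],p[:,0],1); k=abs(p[:,0]-np.polyval(f,p[:,1]))<1; f=np.polyfit(p[k,1],p[k,0],1)
print('edge x at y=12',np.polyval(f,12).round(2),'at tick',np.polyval(f,t[:,1].mean()).round(2),'yaw',np.degrees(np.arctan(-f[0])).round(2),k.sum())
# square
zt=W[...,2]
for lab,z0,tt,box in(('stock',147.3,2,(185,245,250,310)),('blade',139.7,1.6,(180,245,305,505))):
    m=np.zeros(zt.shape,np.uint8); a,b,c,e=box; m[a:b,c:e]=abs(zt[a:b,c:e]-z0)<tt
    m=cv2.morphologyEx(m,cv2.MORPH_OPEN,np.ones((5,5))); q=W[m>0]; r=cv2.minAreaRect(q[:,:2].astype(np.float32)); print(lab,np.round(r[0],2),np.round(r[1],2),round(r[2],2)); print(cv2.boxPoints(r).round(1).tolist())
E
```

```text
tick rows [(148, 240), (149, 246), (150, 214), (151, 10), (152, 12), (153, 139), (154, 250), (155, 240)]
tick [534.95  56.23  19.  ]
edge x at y=12 527.73 at tick 525.4 yaw 3.01 46
stock [506.62  39.64] [23.98 26.27] 3.11
[[493.8999938964844, 52.099998474121094], [495.3999938964844, 25.899999618530273], [519.2999877929688, 27.200000762939453], [517.9000244140625, 53.400001525878906]]
blade [569.83  43.16] [98.82 25.87] 3.18
[[519.7999877929688, 53.29999923706055], [521.2000122070312, 27.5], [619.9000244140625, 33.0], [618.4000244140625, 58.79999923706055]]
```

Request:
drive_tool(plan=[[[1, 0, 3, -10, 0], [1, 0, 0, -20, 0], [1, 0, 0, -20, 0], [1, 0, 0, -20, 0], [1, 0, 0, -18, 0], [1, 0, 0, -10, 0], [1, 0, 0, -6, 0], [1, 0, 0, -4, 0], [1, 0, 0, 0, 0], [1, 0, 0, 0, 0], [1, 0, 0, 0, 0]]])

```text
clock: 16.18
position: [509.8, 11.3, 31.7]
ee_rot: [0.688, 0.726, 0.001, 0.001]
contact_force: [0.2, -0.2, -3.8]
gripper_width: 22.4
grasp_force: 59.3
```

```bash
cat > fin.py <<'E'
from meas import *
def fin(tag,zt,zb,u0=304,u1=316):
    st=read_state(); im,d,W=snap('wrist',tag); g=im.astype(int)
    a=Ro.from_quat(st['ee_rot']).as_matrix(); print(st['position'].round(2),np.degrees(np.arctan2(a[1,1],a[0,1])).round(2))
    hs=cv2.cvtColor(im,cv2.COLOR_RGB2HSV); m=((hs[...,0]>8)&(hs[...,0]<20)&(hs[...,1]>190)&(abs(W[...,2]-19)<3)).astype(np.uint8)
    n,L,S,C=cv2.connectedComponentsWithStats(m); print('orange',[S[i].tolist() for i in range(1,n) if S[i,4]>25])
    z=W[...,2]
    for lab,z0,box in(('stock',zt,(150,250,245,310)),('blade',zb,(150,250,304,505))):
        k=np.zeros(z.shape,np.uint8); p,q,c,e=box; k[p:q,c:e]=abs(z[p:q,c:e]-z0)<1.6
        k=cv2.morphologyEx(k,cv2.MORPH_OPEN,np.ones((5,5)));n,L,S,C=cv2.connectedComponentsWithStats(k); i=1+np.argmax(S[1:,4]); Q=W[L==i]; r=cv2.minAreaRect(Q[:,:2].astype(np.float32)); print(lab,np.median(Q[:,2]).round(1),np.round(r[0],2),np.round(r[1],2),round(r[2],2),cv2.boxPoints(r).round(1).tolist())
    return st,im,d,W
E
python3 - <<'E'
from fin import *
st,im,d,W=fin('w6',40,32.5)
cv2.imwrite('pics/c6.png',cv2.resize(im[120:260,230:400],None,fx=4,fy=4,interpolation=cv2.INTER_CUBIC)[:,:,::-1])
E
```

```text
[509.77  11.27  31.71] 3.03
orange [[312, 78, 38, 108, 3444], [312, 189, 30, 1, 30], [310, 238, 29, 37, 775]]
stock 40.5 [507.65  41.67] [23.88 29.18] 3.83 [[494.79998779296875, 55.400001525878906], [496.70001220703125, 26.299999237060547], [520.5, 27.899999618530273], [518.5999755859375, 57.0]]
blade 33.1 [569.98  46.76] [98.3  25.66] 3.09 [[520.2000122070312, 56.900001525878906], [521.5999755859375, 31.299999237060547], [619.7000122070312, 36.599998474121094], [618.4000244140625, 62.20000076293945]]
```

View pics/c6.png

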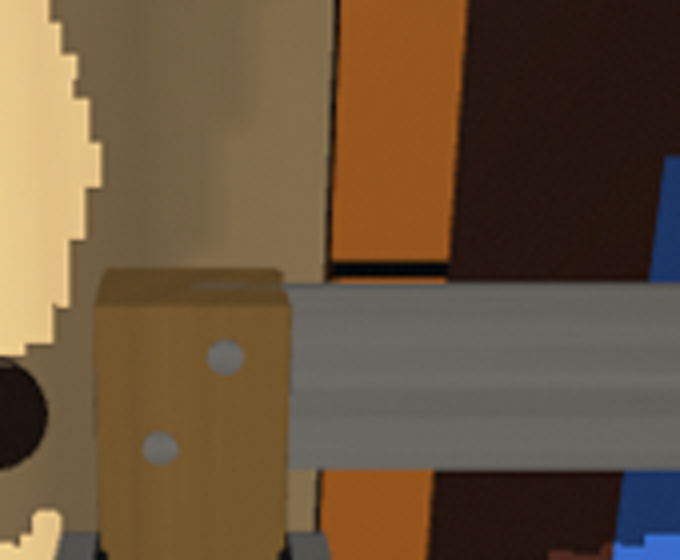

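Request:
drive_tool(plan=[[[1, 0, 0, -4, 0], [1, 0, 0, -3, 0], [1, 0, 0, -2, 0], [1, 0, 0, 0, 0], [1, 0, 0, 0, 0], [1, 0, 0, 0, 0]]])

```text
clock: 16.73
position: [509.0, 11.0, 21.8]
ee_rot: [0.688, 0.726, -0.0, 0.0]
contact_force: [-0.2, 0.5, -3.3]
gripper_width: 22.1
grasp_force: 59.3
```

```bash
cat >> fin.py <<'E'
def rows(im,st,zblade,edgecol0=308,c1=345):
    # sub-pixel: tick rows and blade outer edge rows along columns within the orange strip
    g=im.astype(float); out=[]
    hs=cv2.cvtColor(im,cv2.COLOR_RGB2HSV); O=(hs[...,0]>8)&(hs[...,0]<20)&(hs[...,1]>150)
    for u in range(edgecol0,c1):
        s=g[150:215,u].sum(1); dark=np.where(s<60)[0]
        if len(dark)<2 or not O[150:215,u].any(): continue
        w=np.clip(180-s,0,None)*(abs(np.arange(65)-dark.mean())<5); tv=150+(w*np.arange(65)).sum()/w.sum()
        sat=hs[150:215,u,1].astype(int); bl=np.where((sat<40)&(s>200)&(np.arange(65)>dark.mean()))[0]
        if len(bl)==0: continue
        out.append((u,tv,150+bl[0]-.5,len(dark)))
    out=np.array(out); print(out[::4].round(2).tolist())
    t=proj(19.,st,out[:,0],out[:,1]); b=proj(zblade,st,out[:,0],out[:,2])
    n=np.array([-.0541,.9985]); print('tick n',(t[:,:2]@n).mean().round(2),'blade n',(b[:,:2]@n).mean().round(2),'tick',t.mean(0).round(2))
E
python3 - <<'E'
from fin import *
st=read_state(); st['position'];
st,im,d,W=fin('w7',31.5,24)
rows(im,st,24.)
cv2.imwrite('pics/c7.png',cv2.resize(im[150:290,230:400],None,fx=4,fy=4,interpolation=cv2.INTER_CUBIC)[:,:,::-1])
print(st['contact_force'])
E
```

```text
[509.01  11.01  21.78] 3.02
orange [[316, 75, 41, 115, 3911], [313, 238, 32, 46, 1017]]
stock 30.7 [507.46  36.59] [24.23 13.29] 13.24 [[494.1000061035156, 40.29999923706055], [497.20001220703125, 27.399999618530273], [520.7999877929688, 32.900001525878906], [517.7000122070312, 45.79999923706055]]
blade 23.2 [546.04  37.57] [ 7.03 10.61] 73.31 [[539.9000244140625, 35.70000076293945], [550.0999755859375, 32.70000076293945], [552.0999755859375, 39.400001525878906], [542.0, 42.5]]
[[316.0, 169.04, 190.5, 9.0]]
tick n 38.9 blade n 29.1 tick [525.05  67.41  19.  ]
[-0.15663965  0.51657882 -3.29490757]
```

Request:
drive_tool(plan=[[[1, 0, -2, 0, 0], [1, 0, -2, 0, 0], [1, 0, 0, 0, 0], [1, 0, 0, 0, 0], [1, 0, 0, 0, 0], [1, 0, 0, 0, 0]]])

```text
clock: 17.28
position: [509.0, 7.0, 21.8]
ee_rot: [0.688, 0.725, 0.0, 0.0]
contact_force: [-1.2, -0.3, -4.1]
gripper_width: 22.2
grasp_force: 59.3
```

Run:
```python
from fin import *
st,im,d,W=fin('w8',30.7,23.2)
for u in (318,326,334): print(u,[tuple(int(c) for c in im[r,u]) for r in range(178,200)])
print(np.median(W[195:225,320:500,2]),np.median(W[200:230,262:296,2]))
```

```text
[509.     7.01  21.82] 3.02
orange [[316, 66, 42, 118, 4021], [316, 186, 33, 4, 103], [313, 238, 32, 40, 964]]
stock 30.7 [506.89  37.4 ] [23.96 29.07] 2.99 [[494.20001220703125, 51.29999923706055], [495.70001220703125, 22.299999237060547], [519.5999755859375, 23.5], [518.0999755859375, 52.5]]
blade 23.1 [569.81  42.49] [99.53 25.81] 3.04 [[519.4000244140625, 52.70000076293945], [520.7999877929688, 27.0], [620.2000122070312, 32.20000076293945], [618.7999877929688, 58.0]]
318 [(154, 86, 30), (156, 86, 28), (158, 89, 31), (143, 80, 27), (67, 39, 13), (3, 8, 11), (7, 8, 9), (4, 6, 8), (44, 27, 12), (113, 65, 22), (158, 89, 30), (156, 87, 27), (140, 86, 51), (85, 86, 86), (100, 98, 94), (106, 103, 98), (105, 101, 96), (105, 101, 97), (106, 103, 98), (105, 102, 97), (105, 102, 97), (106, 103, 97)]
326 [(152, 86, 30), (153, 86, 30), (154, 86, 28), (141, 79, 28), (67, 40, 15), (6, 9, 11), (8, 10, 11), (3, 6, 8), (42, 25, 11), (111, 64, 22), (157, 88, 31), (154, 85, 26), (138, 84, 49), (85, 86, 84), (100, 98, 93), (106, 103, 98), (105, 101, 96), (105, 101, 96), (106, 103, 97), (105, 102, 97), (105, 102, 96), (106, 103, 98)]
334 [(152, 85, 29), (153, 86, 30), (155, 86, 30), (141, 79, 28), (66, 40, 15), (3, 7, 7), (9, 10, 10), (6, 8, 9), (42, 26, 12), (111, 64, 23), (157, 88, 30), (154, 85, 27), (138, 85, 51), (85, 87, 85), (100, 98, 93), (106, 103, 97), (103, 101, 96), (104, 102, 97), (104, 102, 97), (103, 101, 95), (104, 101, 96), (106, 103, 98)]
23.11513721465685 30.76368561956369
```

Run:
```python
from meas import *
st=read_state(); st['position']=np.array([509.0,7.01,21.82]); n=np.array([-.0527,.9986]); e=np.array([.9986,.0527])
for u in(318.,334.):
    t=proj(19.,st,np.array([u]),np.array([184.2]))[0]; b=proj(20.6,st,np.array([u]),np.array([190.2]))[0]; b2=proj(23.1,st,np.array([u]),np.array([191.6]))[0]
    print(t.round(2),b.round(2),'n gap',(n@(t-b)[:2]).round(2),(n@(t-b2)[:2]).round(2))
# tape/blank edge & stock inner face in e
z=np.load('w8.npz'); W=z['W']
es=[]
for r in range(80,185,3):
    zz=W[r,300:335,2]; i=np.argmax(zz>15.5); es.append((300+i-.5,r))
es=np.array(es); p=proj(19.,st,es[:,0],es[:,1]*1.)[:,:2]; f=np.polyfit(p@n,p@e,1); print('edge e',np.median(p@e).round(2),'yaw off deg',np.degrees(np.arctan(-f[0])).round(2),'inner face e',[(e@np.array(q)).round(2) for q in([519.6,23.5],[518.1,52.5])])
print(es[::6].tolist())
```

```text
[526.83  55.6   19.  ] [526.9   52.86  20.6 ] n gap 2.74 2.76
[535.03  56.04  19.  ] [535.06  53.3   20.6 ] n gap 2.74 2.76
edge e 527.57 yaw off deg 0.78 inner face e [np.float64(520.11), np.float64(520.14)]
[[319.5, 80.0], [319.5, 98.0], [318.5, 116.0], [317.5, 134.0], [316.5, 152.0], [315.5, 170.0]]
```

Request:
drive_tool(plan=[[[1, 2, 1, 0, 0], [1, 2, 1, 0, 0], [1, 1.5, 0.7, 0, 0], [1, 0.5, 0.4, 0, 0], [1, 0, 0, -0.5, 0], [1, 0, 0, -0.4, 0], [1, 0, 0, 0, 0], [1, 0, 0, 0, 0], [1, 0, 0, 0, 0]]])

```text
clock: 18.08
position: [515.2, 10.3, 21.2]
ee_rot: [0.688, 0.726, 0.0, 0.0]
contact_force: [-1.0, 1.4, -0.8]
gripper_width: 22.2
grasp_force: 59.7
```

Request:
drive_tool(plan=[[[1, 0.4, 0, 0, 0], [1, 0.4, 0, 0, 0], [1, 0.2, 0, 0, 0], [1, 0, 0, 0, 0], [1, 0, 0, 0, 0], [1, 0, 0, 0, 0]]])

```text
clock: 18.58
position: [515.6, 10.1, 21.1]
ee_rot: [0.688, 0.726, -0.0, -0.0]
contact_force: [-4.1, 2.1, 5.7]
gripper_width: 21.9
grasp_force: 60.4
```

Request:
drive_tool(plan=[[[1, 0.4, 0, 0, 0], [1, 0.3, 0, 0, 0], [1, 0, 0, 0, 0], [1, 0, 0, 0, 0], [1, 0, 0, 0, 0]]])

```text
clock: 19.0
position: [516.1, 9.9, 21.1]
ee_rot: [0.688, 0.725, -0.001, -0.0]
contact_force: [-4.2, 1.7, 6.3]
gripper_width: 22.3
grasp_force: 60.5
```

Run:
```python
from fin import *
st,im,d,W=fin('w9',30,22.5)
print(st['contact_force'].round(1))
for u in (318,326,334,342): print(u,[tuple(int(c) for c in im[r,u]) for r in range(182,198)])
```

```text
[516.1    9.89  21.13] 3.02
orange [[303, 71, 39, 117, 3954], [301, 238, 31, 36, 637]]
stock 30.1 [513.98  40.32] [23.88 28.96] 3.43 [[501.20001220703125, 54.099998474121094], [502.8999938964844, 25.200000762939453], [526.7999877929688, 26.600000381469727], [525.0, 55.5]]
blade 22.5 [576.73  45.33] [98.98 25.92] 3.16 [[526.5999755859375, 55.5], [528.0, 29.700000762939453], [626.9000244140625, 35.099998474121094], [625.4000244140625, 61.0]]
[-4.2  1.7  6.3]
318 [(150, 84, 30), (150, 84, 28), (151, 84, 30), (152, 85, 29), (145, 81, 28), (100, 57, 17), (0, 6, 8), (2, 6, 4), (47, 46, 44), (92, 88, 85), (100, 96, 92), (104, 102, 96), (102, 99, 95), (102, 99, 95), (104, 101, 96), (102, 100, 96)]
326 [(150, 83, 28), (150, 84, 30), (150, 84, 29), (152, 84, 29), (145, 81, 29), (100, 57, 18), (0, 4, 8), (3, 6, 5), (48, 46, 44), (92, 89, 84), (101, 97, 91), (104, 102, 96), (102, 100, 95), (103, 100, 95), (104, 101, 95), (102, 100, 95)]
334 [(116, 63, 22), (112, 62, 23), (100, 55, 21), (100, 55, 19), (98, 55, 22), (73, 41, 17), (24, 14, 13), (30, 16, 12), (54, 48, 44), (91, 88, 84), (100, 97, 91), (105, 102, 96), (102, 99, 94), (102, 99, 94), (103, 101, 95), (102, 99, 94)]
342 [(38, 22, 16), (37, 20, 15), (37, 21, 17), (37, 20, 15), (38, 22, 16), (37, 21, 15), (37, 20, 16), (35, 18, 12), (55, 48, 45), (89, 88, 83), (97, 95, 89), (104, 101, 96), (102, 99, 94), (102, 99, 94), (103, 100, 95), (101, 99, 94)]
```

Blade is about 0.05 mm from the tick centre. The steady 4 N is sliding friction, so I'll keep pushing until the stock meets the edge.

Request:
drive_tool(plan=[[[1, 0.3, 0, 0.2, 0], [1, 0.3, 0, 0, 0], [1, 0, 0, 0, 0], [1, 0, 0, 0, 0], [1, 0, 0, 0, 0]]])

```text
clock: 19.47
position: [516.8, 9.8, 21.1]
ee_rot: [0.688, 0.725, -0.001, -0.0]
contact_force: [-5.0, 0.2, 5.0]
gripper_width: 22.0
grasp_force: 60.3
```

Request:
drive_tool(plan=[[[1, 0.3, 0, 0, 0], [1, 0.3, 0, 0, 0], [1, 0, 0, 0, 0], [1, 0, 0, 0, 0], [1, 0, 0, 0, 0]]])

```text
clock: 19.88
position: [516.9, 9.8, 21.1]
ee_rot: [0.688, 0.725, -0.001, -0.001]
contact_force: [-5.2, 0.8, 6.5]
gripper_width: 22.1
grasp_force: 60.5
```

Request:
drive_tool(plan=[[[1, 0.5, 0, 0, 0], [1, 0.5, 0, 0, 0], [1, 0, 0, 0, 0], [1, 0, 0, 0, 0], [1, 0, 0, 0, 0]]])

```text
clock: 20.3
position: [516.9, 9.8, 21.1]
ee_rot: [0.688, 0.725, -0.002, -0.001]
contact_force: [-7.5, 2.3, 8.5]
gripper_width: 22.1
grasp_force: 60.8
```

Run:
```python
from fin import *
st,im,d,W=fin('w10',30,22.5)
print(st['contact_force'].round(1))
for u in (318,326): print(u,[int(c) for c in im[182:198,u].sum(1)])
for r in(176,180,184,188): print(r,[int(c) for c in im[r,285:315].sum(1)],W[r,285:315:3,2].round(0).tolist())
```

```text
[516.95   9.76  21.11] 3.0
orange [[301, 71, 39, 117, 3967], [301, 238, 30, 31, 586]]
stock 30.1 [514.79  40.16] [23.97 29.02] 3.32 [[502.0, 54.0], [503.70001220703125, 25.0], [527.5999755859375, 26.399999618530273], [525.9000244140625, 55.29999923706055]]
blade 22.4 [577.71  45.22] [99.16 25.78] 3.11 [[527.5, 55.400001525878906], [528.9000244140625, 29.700000762939453], [627.9000244140625, 35.0], [626.5, 60.79999923706055]]
[-7.5  2.3  8.5]
318 [261, 261, 262, 270, 241, 122, 16, 7, 138, 265, 288, 302, 295, 297, 300, 300]
326 [263, 264, 261, 266, 243, 118, 19, 10, 139, 264, 288, 300, 297, 297, 299, 297]
176 [308, 311, 310, 312, 313, 312, 312, 312, 312, 312, 310, 313, 311, 314, 322, 185, 178, 253, 267, 262, 263, 262, 266, 265, 264, 263, 265, 262, 266, 263] [12.0, 13.0, 12.0, 12.0, 12.0, 14.0, 20.0, 18.0, 20.0, 19.0]
180 [311, 309, 309, 310, 309, 312, 311, 312, 312, 311, 312, 312, 313, 314, 320, 186, 181, 253, 267, 264, 264, 262, 263, 265, 261, 262, 262, 261, 261, 263] [12.0, 11.0, 12.0, 12.0, 13.0, 14.0, 19.0, 19.0, 19.0, 20.0]
184 [311, 311, 311, 311, 314, 312, 311, 312, 312, 312, 312, 313, 312, 313, 323, 159, 204, 263, 265, 264, 263, 263, 263, 263, 263, 264, 261, 264, 260, 264] [11.0, 13.0, 12.0, 12.0, 12.0, 15.0, 19.0, 20.0, 20.0, 19.0]
188 [187, 195, 198, 200, 201, 197, 199, 198, 197, 198, 199, 197, 195, 193, 199, 109, 27, 9, 7, 14, 23, 10, 28, 15, 15, 18, 17, 12, 15, 15] [14.0, 15.0, 14.0, 15.0, 15.0, 17.0, 21.0, 20.0, 19.0, 19.0]
```

Request:
drive_tool(plan=[[[1, -0.5, 0, 0.3, 0], [1, 0, 0, 0.2, 0], [1, 0, 0, 0, 0], [0.4, 0, 0, 0, 0], [0.3, 0, 0, 0, 0], [0.2, 0, 0, 0, 0], [0.1, 0, 0, 0, 0], [0, 0, 0, 0, 0], [0, 0, 0, 0, 0], [0, 0, 0, 0, 0], [0, 0, 0, 0, 0]]])

```text
clock: 21.27
position: [518.6, 10.2, 21.7]
ee_rot: [0.688, 0.726, 0.0, 0.0]
contact_force: [0.2, -0.2, 0.1]
gripper_width: 42.8
grasp_force: 0.0
```

Request:
drive_tool(plan=[[[0, 0, 0, 4, 0], [0, 0, 0, 8, 0], [0, 0, 0, 12, 0], [0, 0, 0, 16, 0], [0, 0, 0, 16, 0], [0, 0, 0, 16, 0], [0, 0, 0, 8, 0], [0, 0, 0, 0, 0], [0, 0, 0, 0, 0], [0, 0, 0, 0, 0]]])

```text
clock: 22.1
position: [517.7, 10.0, 100.9]
ee_rot: [0.688, 0.725, -0.001, -0.0]
contact_force: [0.1, -0.6, -0.1]
gripper_width: 42.4
grasp_force: 0.0
```

Run:
```python
from fin import *
st=read_state(); im,d,W=snap('wrist','w11'); print(st['position'].round(2),st['contact_force'].round(1))
sqfit(W,d,(560,40),95,zs=18.2,zb=10.5,base=12)
o=ortho('wrist',im,590,90,120,100,6.5,19.5,st)
cv2.imwrite('pics/o11.png',o[:,:,::-1])
```

```text
[517.69   9.99 100.9 ] [ 0.1 -0.6 -0.1]
stock [277. 217.] 3210 30.1 [516.3   9.3] [24.  90.1] 3.15
blade [357. 179.] 3782 22.5 [576.8  45.3] [99.5 25.2] 3.06
```

View pics/o11.png

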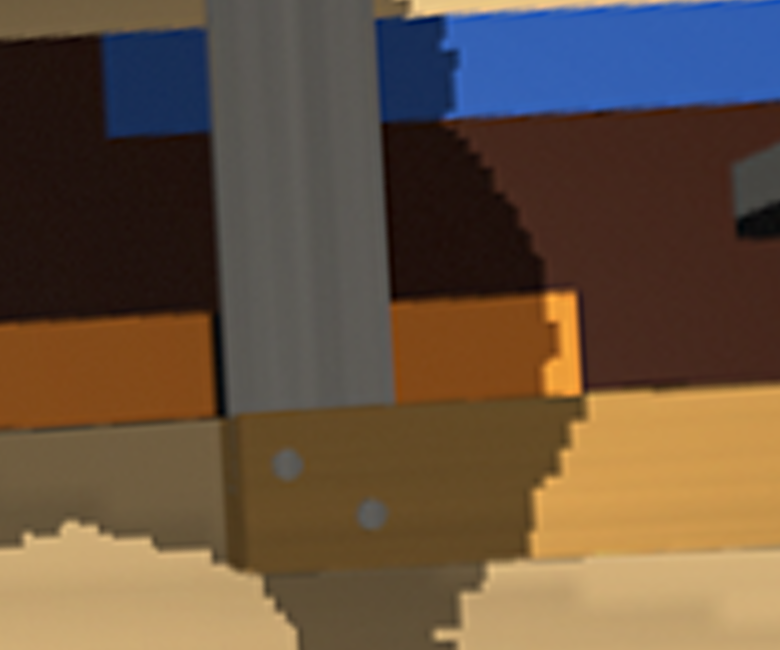

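Run:
```python
from fin import *
z=np.load('w11.npz'); im=z['im']; W=z['W']; st=read_state()
c=camera_model('wrist')
M=np.array(c['mount'])
P=(((np.array([[533.9,56.2,19]])-st['position'])@Ro.from_quat(st['ee_rot']).as_matrix())-M[:3,3])@M[:3,:3]; u=int(P[0,0]/P[0,2]*c['fx']+c['cx']); v=int(P[0,1]/P[0,2]*c['fy']+c['cy']); print(u,v)
for uu in(u-4,u,u+4): print(uu,v-7,[int(x) for x in im[v-7:v+11,uu].sum(1)],im[v-7:v+11,uu,2].tolist())
n=np.array([-.0541,.9985])
for r in np.arange(v-7,v+11): print(r,(proj(19.,st,np.array([u+0.]),np.array([r+0.]))[0,:2]@n).round(2),(proj(20.,st,np.array([u+0.]),np.array([r+0.]))[0,:2]@n).round(2),end=' | ')
# board coordinates from this view: blank edge yaw using colour-free depth
```

```text
302 161
298 154 [225, 224, 229, 228, 231, 207, 98, 20, 146, 256, 264, 258, 260, 258, 265, 267, 267, 270] [23, 23, 25, 25, 25, 21, 12, 9, 47, 82, 84, 82, 82, 82, 84, 85, 85, 86]
302 154 [227, 228, 228, 227, 231, 211, 96, 28, 143, 256, 260, 258, 260, 258, 263, 266, 267, 272] [24, 25, 25, 24, 25, 23, 10, 12, 46, 82, 82, 82, 82, 82, 83, 84, 85, 86]
306 154 [228, 226, 228, 224, 232, 208, 100, 23, 142, 257, 261, 260, 258, 258, 264, 264, 267, 271] [25, 23, 25, 23, 25, 21, 12, 11, 46, 82, 82, 82, 82, 82, 84, 84, 85, 87]
154 32.63 32.79 | 155 31.87 32.03 | 156 31.11 31.27 | 157 30.34 30.51 | 158 29.57 29.74 | 159 28.8 28.98 | 160 28.03 28.21 | 161 27.26 27.44 | 162 26.49 26.67 | 163 25.71 25.9 | 164 24.94 25.13 | 165 24.16 24.35 | 166 23.38 23.57 | 167 22.59 22.79 | 168 21.81 22.01 | 169 21.02 21.23 | 170 20.24 20.45 | 171 19.45 19.66 |
```

The last view shows the stock flush along the taped edge. The blade edge at ortho x≈224 lies on the tick, about 0.25 mm from its centre, and both yaws agree with the edge. I'll check the block in the tray numerically, then hand in.

Run:
```python
from h import *
ok=[]
for n in('side','scene'):
    im,d,W=snap(n,n+'1'); m=(abs(W[...,0]-481)<60)&(abs(W[...,1]-382)<85)&(abs(W[...,2]-34)<5)
    m=cv2.morphologyEx(m.astype(np.uint8),cv2.MORPH_OPEN,np.ones((3,3))); r=cv2.minAreaRect(W[m>0][:,:2].astype(np.float32)); print(n,m.sum(),r); ok.append(m.sum()>30)
if all(ok): print(job_done())
```

```text
side 118 ((480.52435302734375, 378.5014953613281), (75.73473358154297, 44.296844482421875), 88.06121826171875)
scene 177 ((481.746826171875, 380.73419189453125), (77.31957244873047, 44.04618835449219), 88.39366912841797)
the job is handed in; nothing more can be done
None
```

I handed the job in at about 22 s: the sanding block is in the tray, and the square lies flush against the orange-taped edge with its blade about 0.25 mm from the centre of the pencil tick by my last measurement; the hand-in call returned no verdict.

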